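# Gather the mending kit into its caddy

## Task

Put the mending kit back into the wooden caddy on the sideboard: the tape measure flat in the open bin, the two thread spools upright, one in each round cup, and the wooden clothes peg lying flat along the shallow groove. The eraser, the little amber jar and the roll of masking tape do not belong in it: leave them where they are.

Things in the scene. Friction and masses are not known exactly. Their poses are not given: they have to be found in the camera images.
- tape_measure: Yellow tape measure lying flat, 61 (x) x 78 (y) x 31 (z) mm; a loose thing. Origin: centre of its underside. The case reaches from y = -29 to +39 mm, the metal tip of the blade juts out towards -y. Its flat long sides face its own x and -x and are gripped across x.
- red_spool: Spool of red thread with cream end discs, standing upright, diameter 25 mm, 40 mm tall (thread waist diameter 16 mm from 7 to 34 mm up, top disc from 34 to 40 mm up); loose. Origin: centre of its underside, z up its axis.
- blue_spool: Spool of blue thread, same shape and size as the red one; loose. Origin: centre of its underside, z up its axis.
- clothes_peg: Wooden clothes peg lying flat, 15 (x) x 72 (y) x 12 (z) mm; loose, light. Origin: centre of its underside; its length runs along its y.
- bin_insert: Bin for the tape measure: an open rectangular bin. White insert, 88 (x) x 104 (y) mm, fixed; three such in a row, 2 mm apart, in any order, in a wood caddy (rim 20 mm above the sideboard). Origin: centre of its underside, 4 mm above the sideboard. Its inside is 82 (x) x 98 (y) mm, the floor 3 mm and the rim 18 mm above the origin.
- cup_insert: Cups for the spools: a block with two round flat-bottomed cups. White insert, 88 (x) x 104 (y) mm, fixed; three such in a row, 2 mm apart, in any order, in a wood caddy (rim 20 mm above the sideboard). Origin: centre of its underside, 4 mm above the sideboard. Cups: diameter 42 mm, centres at its x = 0, y = -24 and +24 mm, floors 3 mm and rims 20 mm above the origin.
- groove_insert: Groove for the peg: shallow lipped trough. White insert, 88 (x) x 104 (y) mm, fixed; three such in a row, 2 mm apart, in any order, in a wood caddy (rim 20 mm above the sideboard). Origin: centre of its underside, 4 mm above the sideboard. Trough 36 (x) x 94 (y) mm inside, floor 14 mm, lips 19 mm above the origin; long lips cut away over the middle 48 mm for fingers.
- eraser: Blue and white eraser, 22 x 50 x 12 mm, lying flat, loose, about the size of the peg: does not belong in the caddy. Origin: centre of its underside, length along y.
- small_jar: Small amber jar with a black cap, diameter 32 mm, 50 mm tall, standing upright among the spools, loose: does not belong. Origin: centre of its underside.
- masking_tape: Roll of masking tape lying flat by itself, to the left of the tall fixed drinks machine (0.44 m high, between x = 0.43 and 0.71, y = 0.14 and 0.28 m; keep the arm clear of it), outer diameter 96 mm, 25 mm tall, loose: does not belong. Origin: centre of its underside.
Mind the look-alikes: they are no part of the job. Leave any turquoise look-alike of the red_spool alone.

How it is judged (in metres and radians):
At the end, for the whole second after the job is handed in: Tape measure flat on the bin floor (within 22 mm of centre in x, y); spools upright (0.12 rad) on the floors of different cups (11 mm in x, y); peg in the groove (15 mm in x, y; 0.4 rad); all at rest; eraser, jar and masking tape within 30 mm of where they stood (x of tape_measure in the frame of bin_insert between -0.022 and 0.022 m and y of tape_measure in the frame of bin_insert between -0.022 and 0.022 m and z of tape_measure in the frame of bin_insert between 0 and 0.007 m and angle between each of tape_measure, red_spool, blue_spool's own z axis and vertical below 0.12 rad and (((x of red_spool in the frame of cup_insert between -0.011 and 0.011 m and y of red_spool in the frame of cup_insert between -0.035 and -0.013 m and z of red_spool in the frame of cup_insert between 0 and 0.007 m) and (x of blue_spool in the frame of cup_insert between -0.011 and 0.011 m and y of blue_spool in the frame of cup_insert between 0.013 and 0.035 m and z of blue_spool in the frame of cup_insert between 0 and 0.007 m)) or ((x of red_spool in the frame of cup_insert between -0.011 and 0.011 m and y of red_spool in the frame of cup_insert between 0.013 and 0.035 m and z of red_spool in the frame of cup_insert between 0 and 0.007 m) and (x of blue_spool in the frame of cup_insert between -0.011 and 0.011 m and y of blue_spool in the frame of cup_insert between -0.035 and -0.013 m and z of blue_spool in the frame of cup_insert between 0 and 0.007 m))) and x of clothes_peg in the frame of groove_insert between -0.015 and 0.015 m and y of clothes_peg in the frame of groove_insert between -0.015 and 0.015 m and z of clothes_peg in the frame of groove_insert between 0.01 and 0.018 m and angle between the y axis of clothes_peg and the y axis of groove_insert, either way round below 0.4 rad and linear speed of each of tape_measure, red_spool, blue_spool, clothes_peg below 0.02 m/s and distance of each of eraser, small_jar, masking_tape from where it was at the start of the episode below 0.03 m); the robot touches nothing.
It fails at once if the eraser is moved more than 30 mm from its place (distance of eraser from where it was at the start of the episode above 0.03 m).
It fails at once if the small jar is moved more than 30 mm from its place (distance of small_jar from where it was at the start of the episode above 0.03 m).
It fails at once if the masking tape is moved more than 30 mm from its place (distance of masking_tape from where it was at the start of the episode above 0.03 m).
It also fails if it takes over 86 s, if anything falls off the work surface, if the arm or the gripper's body presses on something with over 40 N, if the wrist force passes 120 N, or if a joint passes its speed limit or range.

## Robot

A 6-joint arm with a two-finger parallel gripper is mounted at the origin on a cart in front of the work surface, level with it; the furniture and walls round the work are solid. World frame = base frame: x ahead of the robot, y to its left, z up, the work surface at z = 0. Lengths are in m, angles in degrees, forces in N, time in s.
With the tool pointing down it reaches from about 0.3 to 0.775 m from the base axis. Payload 14.6 kg.
Tool frame: the origin (TCP) lies midway between the tips of the shut fingers; the grasp point (between the pads) lies env.hold_point_z behind it (env.hold_point_z is the distance from the TCP to the grasp point, in m); z points along the fingers, y is the line along which they close (so a half turn about z gives the same grasp; the last joint's range is limited). The gripper opens to 85 mm and grips with 20 to 120 N. Pads are 22 mm wide; open, the fingers measure 114 mm over their backs; the gripper's body (76 mm by 85 mm) begins 54 mm behind the grasp point. The pads swing forward as they close: fully open they stand 13 mm farther back than shut.
Start: joints at [-74.003, 17.183, 87.147, -0, 75.671, -3.816], TCP at [0.186, -0.517, 0.231] pointing down, gripper open.
Joint ranges: [-173.82, 173.82], [-45.26, 126.66], [13.44, 144.39], [-59.66, 239.66], [0, 175.72], [-146.38, 146.38]. Speed limits (degrees/s): [127.2, 127.2, 147.25, 180, 180, 180].

## Interface

Orientations are given as [roll, pitch, yaw] about the fixed x, y, z axes, in that order (R = Rz(yaw) Ry(pitch) Rx(roll)).
In Python, from cell import env, cams gives the robot as it stands. The module is installed in compiled form; this text tells all that it offers. Calls block until the motion is done:
- env.movep(position, orientation): joint-space move of the TCP to a pose.
- env.servo_line(position, attitude=None, v=0.15, force_limit=None): straight line of the TCP; attitude=None keeps the orientation; v is the mean speed in m/s. With force_limit (N) it stops when the force on the tool has changed by that much, and returns True; else False.
- env.movej(angles): joint-space move.
- env.move_gripper(opening): finger opening in m; the grip force is fixed at half the most; returns when the fingers have stopped.
- env.hold(seconds).
- env.inverse_kinematics(position, orientation): joint angles nearest the present ones, or None.
- env.get_obs(): the state.
- cams.camera(name): name is "scene" or "side" or "wrist"; returns (picture, depth): 384x512x3 uint8, red, green, blue; 384x512 float32, m along the optical axis (not along the pixel's ray), 0 where there is no reading.
- cams.camera_info(name): a dict with "intrinsics" (3x3 intrinsics, pixels), "extrinsics" (4x4, takes a point from world to camera coordinates). Camera axes: x right, y up, looking along -z (the intrinsics and any distortion apply to the point x, -y, -z); pixel columns grow to the right and rows downward; lengths in m; the calibration is good to about 2 mm. The wrist camera is an equidistant fisheye: a pixel r from the principal point sees the ray r / f radians off the axis. A picture is of the moment at which its call begins: read the wrist's pose just before it. camera_info takes no time and is no camera call; for the wrist camera it gives the pose at the moment of the call.
A pose or a line that the arm cannot do raises env.Unreachable and nothing moves.
- env.hand_in(): hands the job in; it is judged then, once.
The state is a dict: "t": time; "joints": joint angles; "joint_vel": joint speeds; "effort": joint torques, N m; "tcp_pos": TCP position; "orientation": TCP orientation; "contact_force": force on the tool from outside, world axes, zero at the start; "torque": the same for the moment, N m; "gripper_width": finger opening in m; "grip_force": force on a finger pad.
Only numpy, scipy, OpenCV 4.12 (cv2) and the standard library are available. Lean on these libraries where they do the work, as an engineer would, in place of code of your own. Each camera call takes 0.05 s, during which the arm holds its last target. There are 200 camera calls.

## Working session

There is one attempt and no reset: what is moved stays moved. The work goes in short steps, each a Python script; the robot and the scene stay as the last script left them, time stands still between calls to the robot, and variables do not carry over. Pictures are saved under pics/ and viewed, at most 14 in all, crops included, and the job is handed in when it is done.

```bash
mkdir -p pics; cat > h.py <<'E'
import numpy as np, cv2
from cell import env, cams
def shot(n,f):
    i=cams.camera_info(n); p,d=cams.camera(n)
    cv2.imwrite(f'pics/{f}.png',p[:,:,::-1]); np.savez(f'pics/{f}.npz',p=p,d=d,K=i['intrinsics'],E=i['extrinsics'])
    return p,d,i
def cloud(f):
    "world xyz of each pixel of a pinhole view"
    z=np.load(f'pics/{f}.npz'); d=z['d'];K=z['K'];E=z['E']
    v,u=np.mgrid[:d.shape[0],:d.shape[1]]
    c=np.stack([(u-K[0,2])/K[0,0]*d,-(v-K[1,2])/K[1,1]*d,-d],-1)
    w=(c-E[:3,3])@E[:3,:3]; w[d==0]=np.nan
    return z['p'],w
E
python3 - <<'E'
from h import *
for n in ['scene','side','wrist']:
    p,d,i=shot(n,n+'0'); E=i['extrinsics']; print(n,{k:(v if k!='extrinsics' else '') for k,v in i.items()},(-E[:3,:3].T@E[:3,3]).round(3),(d>0).mean())
a=np.hstack([cv2.imread('pics/scene0.png'),cv2.imread('pics/side0.png')]);
print(env.hold_point_z, env.get_obs())
E
```

```text
scene {'intrinsics': array([[428.10213729,   0.        , 258.91385747],
       [  0.        , 428.10213729, 189.98285006],
       [  0.        ,   0.        ,   1.        ]]), 'extrinsics': ''} [-0.018  0.914  0.893] 0.99591064453125
side {'intrinsics': array([[465.42454529,   0.        , 254.95689085],
       [  0.        , 465.42454529, 179.99967834],
       [  0.        ,   0.        ,   1.        ]]), 'extrinsics': ''} [0.262 1.12  0.551] 0.996002197265625
wrist {'intrinsics': array([[297.31863964,   0.        , 259.34859684],
       [  0.        , 297.31863964, 194.41930533],
       [  0.        ,   0.        ,   1.        ]]), 'extrinsics': ''} [ 0.265 -0.489  0.373] 0.9959767659505209
0.0187 {'t': 0.15, 'joints': array([-7.40048318e+01,  1.72080893e+01,  8.71700786e+01,  1.70707971e-03,
        7.56697801e+01, -3.81649743e+00]), 'joint_vel': array([ 0.04805477, -0.12691044, -0.04960251,  0.0287588 ,  0.04509939,
       -0.0711267 ]), 'effort': array([-1.64032273e-03, -5.43668211e+01, -3.61886072e+01, -1.22547544e-04,
        3.18828257e-03,  1.29041669e-05]), 'tcp_pos': array([ 0.18636516, -0.51729161,  0.23086897]), 'orientation': array([-1.79952268e+02, -4.84141500e-03,  1.98112404e+01]), 'contact_force': array([0.66312936, 0.11394636, 0.13171268]), 'torque': array([-0.01641878, -0.03829875, -0.02857816]), 'grip_force': 0.0, 'gripper_width': 0.08501291473325612}
```

View pics/scene0.png

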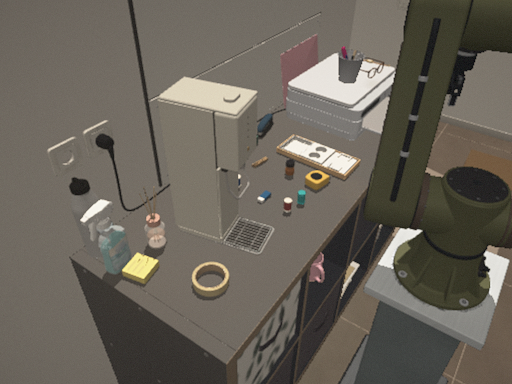

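View pics/side0.png

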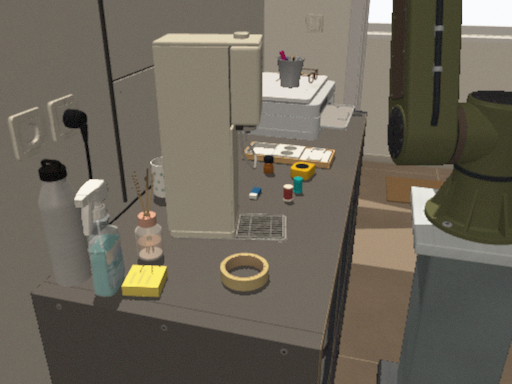

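The scene view shows the tape measure at (317,179), red spool (288,205), turquoise look-alike (301,197), eraser (264,197), jar (290,166), peg (260,161) and caddy (318,155). I can't see the blue spool yet. It is probably hidden behind the machine.

```bash
python3 - <<'E'
from h import *
p,w=cloud('scene0')
for n,(u,v) in dict(tape=(317,179),red=(288,203),tq=(301,194),eraser=(264,197),jar=(290,163),peg=(260,161),cadL=(281,139),cadR=(357,160),cad=(318,155),cadnear=(350,172),mach=(205,95),box=(300,110)).items(): print(n,w[v,u].round(3))
i=cams.camera_info('wrist');print(i['extrinsics'].round(3))
for yaw in (-90,0,90,180): print(yaw,env.inverse_kinematics([0.45,-0.1,0.3],[180,0,yaw]))
E
```

```text
tape [ 0.453 -0.138  0.028]
red [0.462 0.033 0.038]
tq [ 0.45  -0.026  0.04 ]
eraser [0.55  0.033 0.019]
jar [ 0.557 -0.134  0.053]
peg [ 0.678 -0.132  0.012]
cadL [ 0.708 -0.322 -0.003]
cadR [ 0.397 -0.34   0.014]
cad [ 0.525 -0.282  0.017]
cadnear [ 0.39  -0.27   0.005]
mach [0.599 0.224 0.436]
box [ 0.709 -0.461  0.063]
[[ 0.34  -0.94  -0.002 -0.55 ]
 [ 0.889  0.322 -0.325  0.042]
 [ 0.306  0.109  0.946 -0.381]
 [ 0.     0.     0.     1.   ]]
-90 None
0 [-1.70826878e+01  2.89683304e+00  9.47466482e+01 -2.54444375e-14
  8.23565187e+01  7.29173122e+01]
90 [-17.08268783   2.89683304  94.74664821   0.          82.35651875
 -17.08268783]
180 [ -17.08268783    2.89683304   94.74664821    0.           82.35651875
 -107.08268783]
```

View pics/wrist0.png

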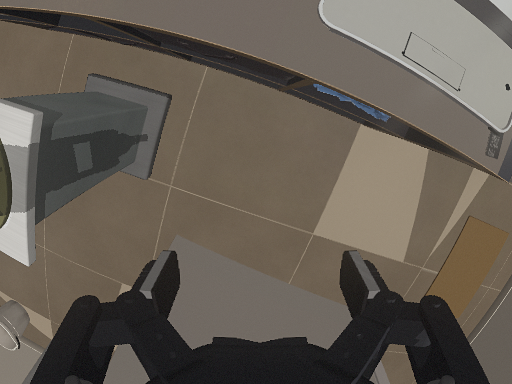

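The wrist view shows only the floor and the cart. I'll move it above the work for two overhead views.

```bash
python3 - <<'E'
from h import *
env.servo_line([0.186,-0.45,0.36],v=0.3)
for k,y in enumerate((-0.22,-0.06)):
    env.movep([0.50,y,0.36],[180,0,0]); env.hold(0.2)
    shot('wrist',f'w{k}')
print(env.get_obs()['t'],env.get_obs()['joints'])
E
```

```text
3.4167 [-1.11046496e+01  7.40578226e+00  8.21265874e+01 -6.73357800e-05
  9.04867240e+01  7.89734741e+01]
```

View pics/w0.png

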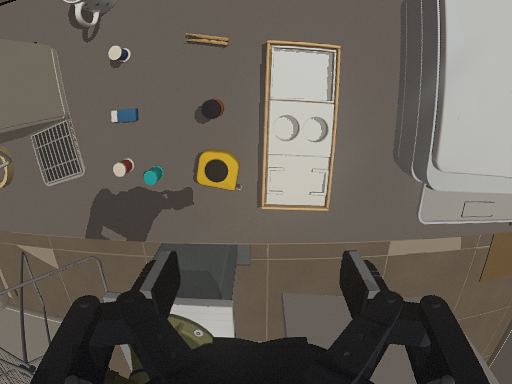

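View pics/w1.png

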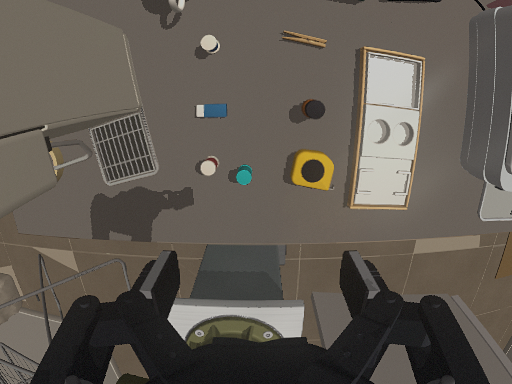

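w0 shows the blue spool at (118,54), red (123,168), turquoise look-alike (153,176), tape (217,170) with its tip at (239,187), peg (207,40), jar (212,108) and eraser (125,115). In the caddy, the bin is at (302,75), the cups at (286,128) and (315,128), and the groove at (297,183). w1 shows the same things about 90 px further right. Next I'll build clouds, triangulate, and confirm the spools in a crop.

```bash
cat >> h.py <<'E'
def fish(f):
    "world xyz and unit-z rays of a wrist view"
    z=np.load(f'pics/{f}.npz'); d=z['d'];K=z['K'];E=z['E']
    v,u=np.mgrid[:d.shape[0],:d.shape[1]]
    x=(u-K[0,2])/K[0,0];y=(v-K[1,2])/K[1,1];r=np.hypot(x,y)+1e-9
    s=np.tan(r)/r
    c=np.stack([x*s*d,-y*s*d,-d],-1)
    w=(c-E[:3,3])@E[:3,:3]; w[d==0]=np.nan
    return z['p'],w,-E[:3,:3].T@E[:3,3]
def tri(f0,a,f1,b):
    _,w0,c0=fish(f0);_,w1,c1=fish(f1)
    A=[];B=[]
    for w,c,(u,v) in ((w0,c0,a),(w1,c1,b)):
        q=w[int(v),int(u)]-c;q/=np.linalg.norm(q);P=np.eye(3)-np.outer(q,q);A.append(P);B.append(P@c)
    return np.linalg.lstsq(np.vstack(A),np.hstack(B),rcond=None)[0]
def ortho(f,x0=.33,x1=.75,y0=-.40,y1=.12,s=1000):
    "top view picture + height map; rows = x from x1 down, cols = y from y1 down"
    p,w,_=fish(f); h=np.full((int((x1-x0)*s),int((y1-y0)*s)),np.nan);im=np.zeros(h.shape+(3,),np.uint8)
    m=(w[...,0]>x0)&(w[...,0]<x1)&(w[...,1]>y0)&(w[...,1]<y1)&(w[...,2]<.2)
    q=w[m];o=np.argsort(q[:,2]);q=q[o];r=((x1-q[:,0])*s).astype(int).clip(0,h.shape[0]-1);c=((y1-q[:,1])*s).astype(int).clip(0,h.shape[1]-1)
    h[r,c]=q[:,2];im[r,c]=p[m][o];return im,h
E
python3 - <<'E'
from h import *
P0=dict(blue=(118,54),red=(123,168),tq=(153,176),tape=(217,170),peg=(207,40),jar=(212,108),era=(125,115),bin=(302,75),cupA=(286,128),cupB=(315,128),groove=(297,183))
P1=dict(blue=(209,44),red=(208,167),tq=(244,176),tape=(313,170),peg=(304,39),jar=(314,108),era=(211,111))
for f,P in (('w0',P0),('w1',P1)):
    p,w,c=fish(f)
    for n,(u,v) in P.items(): print(f,n,w[v,u].round(3))
print('tri tape centre',tri('w0',(217,170),'w1',(313,170)).round(3))
# object components from cloud: >5mm high outside caddy
from scipy import ndimage
for f in ('w0','w1'):
    p,w,c=fish(f)
    m=(w[...,2]>.006)&(w[...,2]<.1)&(w[...,0]>.36)&(w[...,0]<.76)&(w[...,1]>-.235)&(w[...,1]<.12)
    L,n=ndimage.label(m)
    for k in range(1,n+1):
        q=w[L==k]
        if len(q)<60: continue
        zt=np.percentile(q[:,2],95); t=q[q[:,2]>zt-.006]
        (cx,cy),(a,b),ang=cv2.minAreaRect((t[:,:2]*1000).astype(np.float32))
        print(f,len(q),'c',round(cx,1),round(cy,1),'size',round(a,1),round(b,1),'ang',round(ang,1),'ztop',round(zt*1000,1),'z0', round(np.nanmedian(w[200:210,100:110,2])*1000,1))
a=cv2.resize(cv2.imread('pics/w0.png')[30:200,90:250],None,fx=3.5,fy=3.5,interpolation=2);cv2.imwrite('pics/c0.png',a)
E
```

```text
w0 blue [0.667 0.01  0.04 ]
w0 red [0.473 0.014 0.039]
w0 tq [ 0.458 -0.042  0.04 ]
w0 tape [ 0.464 -0.151  0.028]
w0 peg [ 0.68  -0.135  0.01 ]
w0 jar [ 0.567 -0.149  0.05 ]
w0 era [0.562 0.014 0.013]
w0 bin [ 0.62  -0.29   0.006]
w0 cupA [ 0.53  -0.265  0.006]
w0 cupB [ 0.531 -0.314  0.006]
w0 groove [ 0.438 -0.285  0.017]
w1 blue [0.668 0.016 0.04 ]
w1 red [0.472 0.022 0.039]
w1 tq [ 0.457 -0.036  0.04 ]
w1 tape [ 0.465 -0.149  0.03 ]
w1 peg [ 0.681 -0.133  0.011]
w1 jar [ 0.567 -0.144  0.049]
w1 era [0.561 0.019 0.011]
tri tape centre [ 0.463 -0.15   0.026]
w0 355 c 747.5 66.8 size 19.7 27.8 ang 76.7 ztop 87.4 z0 -0.7
w0 286 c 682.5 -133.9 size 71.4 14.1 ang 79.7 ztop 11.6 z0 -0.7
w0 583 c 533.1 -231.9 size 10.5 282.3 ang 88.7 ztop 21.0 z0 -0.7
w0 229 c 670.7 16.4 size 24.5 24.5 ang 43.1 ztop 41.0 z0 -0.7
w0 363 c 565.9 -145.7 size 27.9 29.2 ang 88.4 ztop 50.8 z0 -0.7
w0 326 c 561.7 18.2 size 52.4 22.8 ang 90.0 ztop 13.2 z0 -0.7
w0 1435 c 464.0 -150.7 size 67.8 61.8 ang 79.5 ztop 31.1 z0 -0.7
w0 238 c 471.3 22.6 size 24.4 21.8 ang 89.4 ztop 40.9 z0 -0.7
w0 248 c 455.0 -34.4 size 24.3 23.3 ang 87.2 ztop 40.7 z0 -0.7
w1 153 c 731.2 65.1 size 9.8 5.6 ang 87.6 ztop 80.7 z0 -0.8
w1 293 c 683.0 -134.0 size 72.3 14.3 ang 80.4 ztop 11.6 z0 -0.8
w1 224 c 671.4 17.4 size 24.0 23.3 ang 82.3 ztop 40.8 z0 -0.8
w1 996 c 534.0 -232.2 size 12.4 285.3 ang 88.5 ztop 20.8 z0 -0.8
w1 376 c 565.3 -145.6 size 29.2 28.5 ang 66.4 ztop 50.5 z0 -0.8
w1 390 c 561.4 19.1 size 51.0 21.8 ang 88.2 ztop 13.1 z0 -0.8
w1 1405 c 463.6 -150.1 size 67.8 61.3 ang 80.6 ztop 30.9 z0 -0.8
w1 230 c 471.1 22.9 size 23.1 23.9 ang 44.7 ztop 40.5 z0 -0.8
w1 240 c 454.9 -35.3 size 24.1 24.4 ang 71.0 ztop 40.5 z0 -0.8
```

View pics/c0.png

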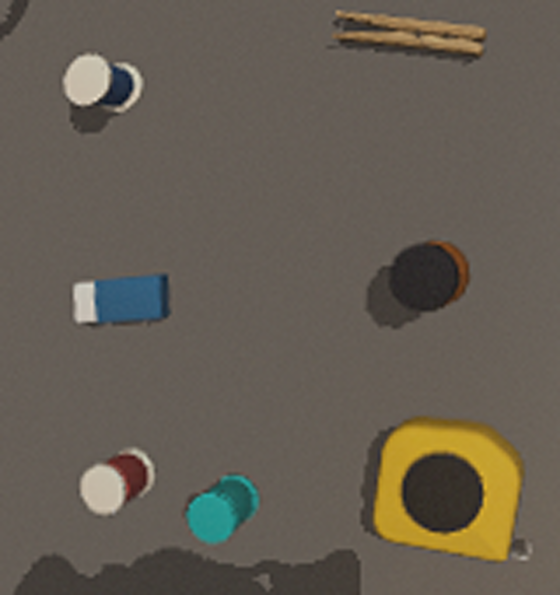

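The crop confirms which things are which:
- **Blue spool:** at crop (88,80), with cream discs and navy thread.
- **Red spool:** at crop (103,488), with cream discs and red thread.
- **Look-alike:** at crop (215,515), all turquoise, so I leave it alone.
- **Peg:** at crop (410,35), open wood. The eraser is at (120,300).

The measured heights (31, 40, 12, 50 and 13 mm) agree with the text. Next I'll measure the caddy.

```bash
python3 - <<'E'
from h import *
for f in ('w0','w1'):
    p,w,c=fish(f); P=p.astype(int)
    x,y,z=w[...,0],w[...,1],w[...,2]
    R=lambda m:[np.round(t,1) if np.ndim(t)==0 else tuple(np.round(t,1)) for t in cv2.minAreaRect((w[m][:,:2]*1000).astype(np.float32))]+[int(m.sum()),(np.median(z[m])*1000).round(1)]
    box=(x>.37)&(x<.71)&(y<-.215)&(y>-.37)
    wood=box&(P[...,0]-P[...,2]>45)&(z>.012); print(f,'wood',R(wood))
    white=box&(P.min(-1)>150)&(z>.001); print(f,'white',R(white))
    for n,cx,lo,hi,h in (('bin',.62,.003,.013,.04),('cupA',0,0,0,0),('groove',.438,.014,.0205,.04)):
        if n=='cupA':
            for cy in (-.265,-.314):
                m=(np.hypot(x-.53,y-cy)<.024)&(z<.013); (a,b),r=cv2.minEnclosingCircle((w[m][:,:2]*1000).astype(np.float32)); print(f,'cup',round(a,1),round(b,1),round(r,1),m.sum(),np.median(z[m]*1000).round(1), (w[m].mean(0)*1000).round(1))
        else:
            m=(abs(x-cx)<h)&(y<-.23)&(y>-.36)&(z>lo)&(z<hi)&white; print(f,n,R(m))
print('tri cups',tri('w0',(286,128),'w1',(377,131)).round(3))
im,h=ortho('w0',.37,.71,-.37,-.21,s=600); h2=np.nan_to_num(np.vstack([h])); g=(np.clip(h2,0,.03)/.03*255).astype(np.uint8)
cv2.imwrite('pics/o.png',cv2.resize(np.hstack([im[:,:,::-1],cv2.cvtColor(g,8)]),None,fx=2.8,fy=2.8,interpolation=0))
E
```

```text
w0 wood [(np.float64(532.0), np.float64(-287.6)), (np.float64(120.1), np.float64(285.9)), np.float64(88.3), 1357, np.float64(18.8)]
w0 white [(np.float64(533.4), np.float64(-288.5)), (np.float64(106.4), np.float64(270.4)), np.float64(88.1), 8738, np.float64(17.1)]
w0 bin [(np.float64(620.1), np.float64(-292.7)), (np.float64(103.7), np.float64(79.0)), np.float64(88.3), 2553, np.float64(6.3)]
w0 cup 531.9 -264.2 20.9 479 6.3 [ 531.8 -264.3    6.4]
w0 cup 530.3 -313.0 20.6 443 6.2 [ 530.  -313.1    6.4]
w0 groove [(np.float64(438.7), np.float64(-284.5)), (np.float64(103.1), np.float64(79.6)), np.float64(88.7), 2272, np.float64(17.2)]
w1 wood [(np.float64(532.3), np.float64(-287.1)), (np.float64(120.6), np.float64(286.4)), np.float64(88.2), 1065, np.float64(18.7)]
w1 white [(np.float64(534.0), np.float64(-288.0)), (np.float64(107.5), np.float64(271.1)), np.float64(87.9), 6722, np.float64(17.0)]
w1 bin [(np.float64(620.2), np.float64(-292.7)), (np.float64(94.6), np.float64(79.3)), np.float64(88.1), 1916, np.float64(6.1)]
w1 cup 532.4 -267.4 20.8 361 6.2 [ 531.8 -267.7    6.5]
w1 cup 530.6 -314.9 20.8 316 6.2 [ 529.9 -316.6    6.4]
w1 groove [(np.float64(439.1), np.float64(-284.5)), (np.float64(104.0), np.float64(80.4)), np.float64(88.4), 1816, np.float64(17.1)]
tri cups [ 0.532 -0.264  0.013]
```

View pics/o.png

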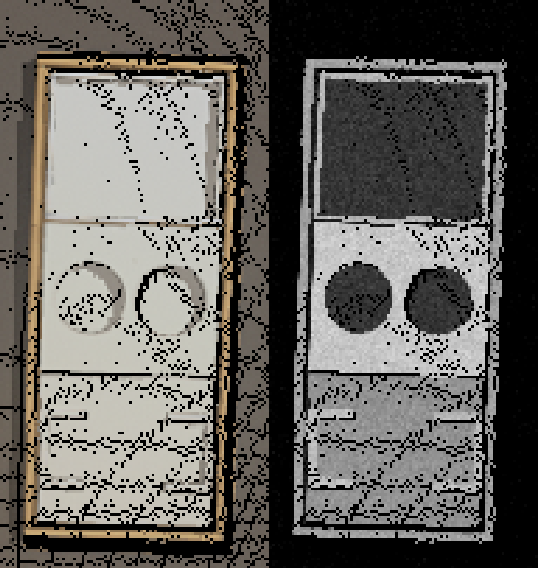

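The picture shows the bin (farthest in x), the cups in the middle and the groove nearest. The floors are at about 7 mm and 18 mm, as stated. The caddy centre is (0.5315, -0.2885), turned -1.8°. I'll do the tape measure first.

```bash
cat >> h.py <<'E'
C=np.array([.5315,-.2885]);U=np.array([.9995,-.0314]);V=np.array([.0314,.9995]);CY=88.2
BIN,CUP,GRO=C+.09*U,C,C-.09*U
def st(s):
    o=env.get_obs();print(s,'t%.1f'%o['t'],'tcp',o['tcp_pos'].round(4),'w%.4f'%o['gripper_width'],'gf%.1f'%o['grip_force'],'F',o['contact_force'].round(1))
def pick(xy,yaw,z,opening,hi=.2):
    env.move_gripper(opening)
    env.movep([*xy,hi],[180,0,yaw]); env.servo_line([*xy,z+.03],v=.2)
    print('touch',env.servo_line([*xy,z],v=.06,force_limit=12)); st('down')
    env.move_gripper(0); st('gripped')
    env.servo_line([*xy,z+.03],v=.1); env.servo_line([*xy,hi],v=.25); st('lifted')
def place(xy,yaw,z,release,hi=.2,fl=6):
    env.movep([*xy,hi],[180,0,yaw]); env.servo_line([*xy,z+.04],v=.2); env.hold(.2)
    print('touch',env.servo_line([*xy,z],v=.04,force_limit=fl)); st('placed')
    env.move_gripper(release); env.hold(.1)
    env.servo_line([*xy,z+.04],v=.1); env.servo_line([*xy,hi],v=.3); st('clear')
E
python3 - <<'E'
from h import *
pick([.4638,-.1504],80,.014,.085)
if env.get_obs()['gripper_width']>.055: shot('wrist','w2')
E
```

```text
touch False
down t6.6 tcp [ 0.4638 -0.1504  0.0139] w0.0849 gf0.0 F [-0.8 -0.6 -0.8]
gripped t7.0 tcp [ 0.4641 -0.1505  0.0148] w0.0573 gf62.6 F [-3.6  0.7  9.5]
lifted t8.2 tcp [ 0.4632 -0.1502  0.1983] w0.0569 gf64.1 F [ 0.1  0.6 -2.4]
```

View pics/w2.png

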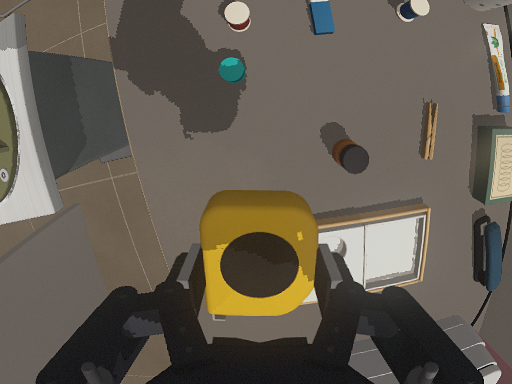

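The tape measure is held level between the pads at about (260,265). Now I'll place it.

```bash
python3 - <<'E'
from h import *
place(BIN+.005*V,CY,.0220,.078)
pick([.671,.017],-30,.019,.045)
E
```

```text
touch True
placed t11.2 tcp [ 0.6214 -0.2862  0.0219] w0.0568 gf64.9 F [-1.5  0.8  6.4]
clear t12.8 tcp [ 0.6214 -0.2862  0.1995] w0.0781 gf0.0 F [-0.3 -0.1 -1.1]
touch False
down t16.9 tcp [0.6711 0.017  0.019 ] w0.0448 gf0.0 F [-0.4  0.7 -0.8]
gripped t17.3 tcp [0.6713 0.017  0.0197] w0.0200 gf58.4 F [-0.9 -0.7  4.6]
lifted t18.5 tcp [0.6704 0.017  0.1978] w0.0193 gf58.6 F [-0.3 -0.8 -0.7]
```

```bash
python3 - <<'E'
from h import *
p,_,_=shot('wrist','w3')
cv2.imwrite('pics/w3b.png',cv2.resize(p[150:384,100:420,::-1],None,fx=2,fy=2))
E
```

```text
(no output)
```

View pics/w3b.png

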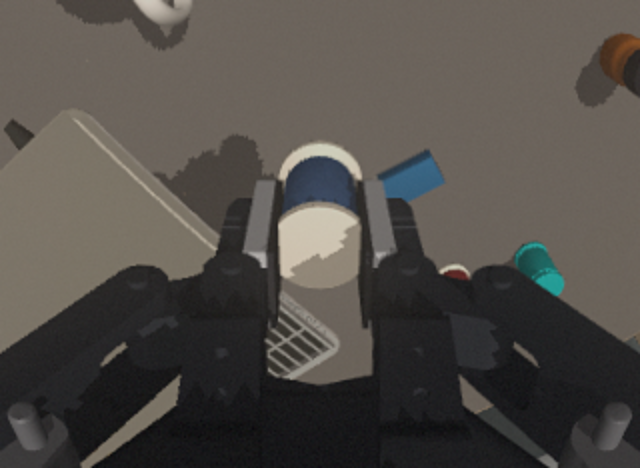

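The blue spool is held upright by its top disc. I'll place it in the -y cup, then pick the red one.

```bash
python3 - <<'E'
from h import *
place(CUP-.024*V,CY,.0268,.045)
pick([.471,.0228],30,.019,.045)
shot('wrist','w4')
E
```

```text
touch False
placed t22.9 tcp [ 0.5308 -0.3126  0.027 ] w0.0195 gf58.6 F [ 0.8 -0.6 -0.3]
clear t24.6 tcp [ 0.5306 -0.3124  0.1996] w0.0453 gf0.0 F [-0.5  0.4 -0.7]
touch False
down t27.7 tcp [0.471  0.0228 0.0189] w0.0450 gf0.0 F [ 0.1 -0.3  0.4]
gripped t28.1 tcp [0.4714 0.0228 0.0195] w0.0199 gf58.3 F [-1.8  1.4  7. ]
lifted t29.3 tcp [0.4704 0.0228 0.1983] w0.0200 gf58.6 F [ 0.4 -0.6  0. ]
```

View pics/w4.png

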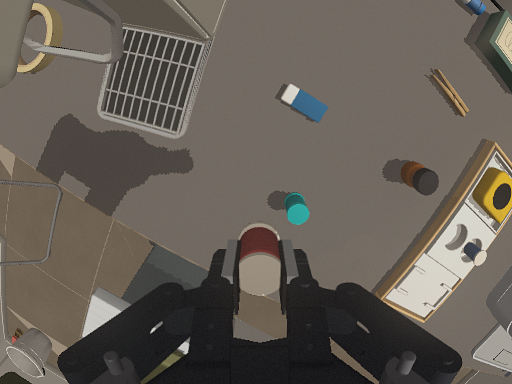

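The red spool is held straight at (260,265). The tape is in the bin at (497,195) and the blue spool stands in its cup at (476,252). Next I'll place red and pick the peg.

```bash
python3 - <<'E'
from h import *
place(CUP+.024*V,CY,.0268,.045)
pick([.6828,-.134],80,.003,.045)
shot('wrist','w5')
E
```

```text
touch False
placed t32.9 tcp [ 0.5324 -0.2646  0.027 ] w0.0201 gf58.6 F [0.  0.3 0.2]
clear t34.5 tcp [ 0.5321 -0.2644  0.1996] w0.0450 gf0.0 F [ 0.6 -0.3 -1.1]
touch False
down t37.1 tcp [ 0.6829 -0.134   0.003 ] w0.0449 gf0.0 F [-0.1 -0.9  0.4]
gripped t37.5 tcp [ 0.6831 -0.1341  0.0036] w0.0130 gf60.4 F [0.7 1.  3.4]
lifted t38.8 tcp [ 0.6822 -0.1339  0.1979] w0.0126 gf59.8 F [-0.3  0.5 -0.8]
```

View pics/w5.png

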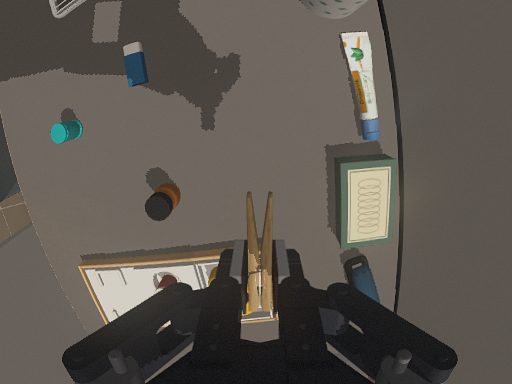

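The peg is held along the tool x axis at (260,250). I'll place it and then check everything.

```bash
python3 - <<'E'
from h import *
place(GRO,CY,.0218,.04)
env.movep([.46,-.26,.3],[180,0,0]); env.hold(.3)
shot('wrist','w6')
p,w,c=fish('w6')
from scipy import ndimage
x,y,z=w[...,0],w[...,1],w[...,2]
for n,ctr,zl,zh,rad in (('tape',BIN,.030,.045,.048),('blue',CUP-.024*V,.041,.055,.03),('red',CUP+.024*V,.041,.055,.03),('peg',GRO,.024,.035,.06)):
    m=(np.hypot(x-ctr[0],y-ctr[1])<rad)&(z>zl)&(z<zh)
    if n=='peg': m&=(abs((w[...,:2]-GRO)@U)<.04)&(p[...,0].astype(int)-p[...,2]>35)
    q=w[m];r=cv2.minAreaRect((q[:,:2]*1000).astype(np.float32)); d=np.array(r[0])/1000-ctr
    A=np.c_[q[:,:2]-q[:,:2].mean(0),np.ones(len(q))];s=np.linalg.lstsq(A,q[:,2],rcond=None)[0]
    print(n,len(q),'off U,V mm',(d@U*1000).round(1),(d@V*1000).round(1),np.round(r[1],1),round(r[2],1),'z',np.median(q[:,2]).round(4),'slope',s[:2].round(3))
for n,u in dict(era=(.5615,.0185),jar=(.5655,-.1455)).items():
    m=(np.hypot(x-u[0],y-u[1])<.045)&(z>.008);q=w[m];q=q[q[:,2]>np.percentile(q[:,2],95)-.006]; print(n,np.round(cv2.minAreaRect((q[:,:2]*1000).astype(np.float32))[0],1))
E
```

```text
touch True
placed t42.0 tcp [ 0.4414 -0.2855  0.0216] w0.0130 gf60.5 F [-1.3 -0.1  5.2]
clear t43.6 tcp [ 0.4413 -0.2855  0.1995] w0.0401 gf0.0 F [ 0.2  0.6 -0.6]
tape 2023 off U,V mm -0.5 5.1 [68.7 61. ] 87.6 z 0.0365 slope [0.009 0.001]
blue 273 off U,V mm 0.9 -0.4 [24.3 23.9] 73.4 z 0.0463 slope [-0.025 -0.019]
red 273 off U,V mm -0.2 -0.1 [23.6 24.1] 89.5 z 0.0463 slope [-0.013  0.007]
peg 360 off U,V mm 0.5 0.2 [69.7 13.4] 88.3 z 0.0278 slope [-0.032  0.   ]
era [561.9  17.9]
jar [ 565.  -146.3]
```

View pics/w6.png

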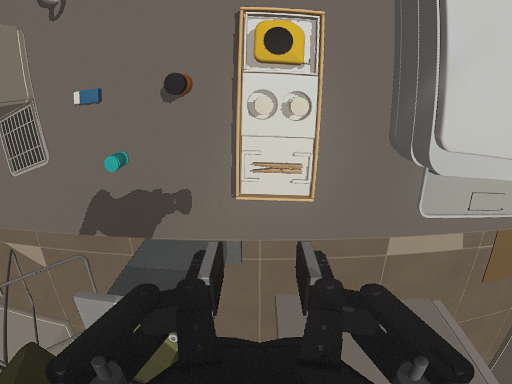

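The picture shows the tape in the bin (278,42), both spools in their cups (262,105) and (297,105), and the peg in the groove (277,168). The measured offsets are within 1 mm of target, heights match, and the eraser and jar haven't moved.

```bash
python3 -c "
from h import *
print(env.hand_in())"
```

```text
the job is handed in; nothing more can be done
None
```

The job is handed in: the tape measure is flat in the bin, the red and blue spools stand upright in separate cups, and the peg lies in the groove, all measured within about 1 mm of target; the eraser and jar measured unmoved, and the masking tape was never approached.

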